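Draw the whetstone out of its dock and lay it on the sharpening mat

TASK

Get ready to sharpen a knife: lift the near end of the whetstone over the steel lip of its dock, only as far as the bridge over its tail lets it tilt, and draw it out endwise without forcing it. Then set it down flat, the same side up, along the middle of the black rubber mat, let go, and leave the other things standing where they are.

Things in the scene. Friction and masses are not known exactly. Their poses are not given: they have to be found in the camera images.
- stone: Grey two-layer whetstone, a bar 160 x 50 x 24 mm (x, y, z), about 0.35 kg. Origin at the centre of its underside; x along its length (tail at +80 mm, front end at -80 mm, nearer the robot), y across, z up. Grip it across its 50 mm width near the front end, where the dock leaves both sides free.
- stone_front (a point): Middle of the lower front edge of the stone (x = -80 mm, underside).
- stone_tail (a point): Middle of the lower tail edge of the stone (x = +80 mm, underside).
- dock: Wooden whetstone dock with a steel yoke, fixed, 186 x 91 mm, long axis x, front (-x) roughly towards the robot. Origin on the worktop under its middle; channel floor 30 mm up. The bed is 72 mm wide for x = 0 to 94 mm but only 44 mm for x = -84 to 0, where nothing stands beside the stone. Side rails (inner faces y = +-28 mm, tops 47 mm up) at x = 0 to 86 mm.
- lip_foot (a point): Front end of the channel floor (dock x = -84, z = 30 mm). Just before it the yoke's lip, 30 mm wide (faces at x = -86 and -90 mm), rises 8 to 22 mm above this floor; its height is not reported and stays the same within a run. Lift a little, draw gently, and if the stone meets the lip lift a little more. A pull along the stone's own tilted axis keeps its clearances.
- bridge_foot (a point): Channel floor below the front edge of the bridge, a 4 mm plate over x = 30 to 80 mm. Lip and bridge are one yoke, clamped at an unknown tilt: with a lip of 8 mm the bridge is 28 mm above the floor here, with 22 mm it is 32.6 mm. So with the tail on the floor the front end can rise only some 5 mm more than the lip before the stone binds. Over 35 N between stone and dock is forcing it.
- channel_end (a point): Channel floor at the inner face of the end wall (dock x = 84 mm, wall top 54 mm above the worktop). The stone has about 10 mm of play lengthwise between this wall and the lip.
- mat: Black rubber mat, fixed, 200 x 100 x 4 mm, long axis x, with two thin lines along its long sides. Origin at the centre of its underside, on the worktop; its top is 4 mm up.
- candle: Tea light, 38 mm across, 16 mm high, loose on the worktop between dock and mat. Origin at its underside. Bystander.
- garlic: Garlic bulb, about 50 mm, behind the dock and the mat. Origin at its underside. Bystander.
- mug: Cream and beige mug, 78 x 113 x 100 mm, at the left behind the coffee maker. Origin at its underside. Bystander.

How it is judged (in metres and radians):
On the way, in this order (a step that is already met when the one before it is completed fails the run):
1. the front end is lifted to lip height while the tail is still under the bridge (z of stone_front in the frame of dock above 0.037 m and x of stone_tail in the frame of dock above 0.035 m), for 0.05 s.
2. the tail is drawn out from under the bridge endwise, along the channel and low (x of stone_tail in the frame of dock between -0.12 and 0.03 m and z of stone_tail in the frame of dock below 0.09 m and y of stone_tail in the frame of dock between -0.025 and 0.025 m and angle between the y axis of stone and the y axis of dock, either way round below 0.25 rad), for 0.02 s.
At the end, for the whole second after the job is handed in: The whetstone lies flat, same side up, released and at rest on the mat, its middle within 15 mm of the mat's middle along and across the mat, its length within 0.12 rad of the mat's length (either end first) (x of stone in the frame of mat between -0.015 and 0.015 m and y of stone in the frame of mat between -0.015 and 0.015 m and z of stone in the frame of mat below 0.008 m and angle between the x axis of stone and the x axis of mat, either way round below 0.12 rad and angle between stone's own z axis and vertical below 0.05 rad and contact force between the fingers and stone below 0.1 N and linear speed of stone below 0.02 m/s); the robot touches nothing.
It fails at once if the stone is forced: more than 35 N between stone and dock (contact force between stone and dock above 35 N).
It fails at once if the stone is dropped: out of the fingers with its middle more than 70 mm above the worktop (height (world z) of stone above 0.07 m and contact force between the fingers and stone below 0.05 N).
It fails at once if a bystander (candle, garlic, mug) is shifted more than 25 mm (distance of any of candle, garlic, mug from where it was at the start of the episode above 0.025 m).
It also fails if it takes over 58 s, if anything falls off the work surface, if the arm or the gripper's body presses on something with over 40 N, if the wrist force passes 120 N, or if a joint passes its speed limit or range.

ROBOT

A 6-joint arm with a two-finger parallel gripper is mounted at the origin on a cart in front of the work surface, level with it; the furniture and walls round the work are solid. World frame = base frame: x ahead of the robot, y to its left, z up, the work surface at z = 0. Lengths are in m, angles in degrees, forces in N, time in s.
With the tool pointing down it reaches from about 0.4 to 0.825 m from the base axis. Payload 7 kg.
Tool frame: the origin (TCP) lies midway between the tips of the shut fingers; the grasp point (between the pads) lies 19 mm behind it; z points along the fingers, y is the line along which they close (so a half turn about z gives the same grasp; the last joint's range is limited). The gripper opens to 88 mm and grips with 3 to 60 N. Pads are 19 mm wide; open, the fingers measure 130 mm over their backs; the gripper's body (78 mm by 193 mm) begins 47 mm behind the grasp point.
Start: joints at [87.038, 20.546, 0.682, 0, -70.136, -16.507], TCP at [0.225, 0.636, 0.227] pointing down, gripper open.
Joint ranges: [-176.03, 176.03], [-82.01, 121.73], [-58.28, 71.71], [-173.87, 95.51], [-174.79, -0.11], [-173.66, 173.66]. Speed limits (degrees/s): [136.94, 136.94, 172.46, 180, 180, 180].

INTERFACE

Orientations are given as [roll, pitch, yaw] about the fixed x, y, z axes, in that order (R = Rz(yaw) Ry(pitch) Rx(roll)).
In Python, from plant import ctrl gives the robot as it stands. The module is installed in compiled form; this text tells all that it offers.
- The arm moves only by the tool play_rows, never from a script. Its argument "commands" is a list that holds one entry, the list of rows, each a list of 7 numbers: the turn, a rotation vector about the tool's x, y, z in rad, then the shift along the tool's x, y, z in cm, then the finger opening in cm, from 0 to 8.76. In form: [[[ax, ay, az, x, y, z, grip], ...]]. A call has 1 to 8 rows; each row is the pose to reach, as a shift and turn from the pose commanded when the call began, along the tool's axes at that moment; what a row does not reach only later rows make up. A row lasts 1/12 s, in which the tool goes at most 41.7 mm and 7.16 degrees, less where a joint would pass 70% of its speed; a pose out of reach is approached as far as the arm can. A call with a gripper value outside its range is refused whole. The fingers move at their own pace and stop on an object; the grip force is fixed at half the most. Time passes only in rows, so rows that repeat a pose let the fingers close. It gives the time, the measured TCP pose, the force, the opening and the grip force at its end, in the units of the state.
- ctrl.get_obs(): the state, without advancing time (a new reading comes with each control period).
- ctrl.snapshot(name): name is "scene" or "side" or "wrist"; returns a dict with "color" (384x512x3 uint8, red, green, blue), "camera_matrix" (3x3 intrinsics, pixels), "origin" and "rotation" of the camera in the world; the wrist camera has in their place "hand_eye" (4x4, takes a point from camera to tool coordinates, whose origin is the TCP and whose axes are the flange's). Camera axes: x right, y down, z forward; pixel columns grow to the right and rows downward; lengths in m; the calibration is good to about 2 mm. A picture is of the moment at which its call begins: read the wrist's pose just before it. There is no depth.
- ctrl.close_job(): hands the job in; it is judged then, once.
Trained networks look in a picture, given as the dict that the camera call returned (one of the last four; its "shot" number tells which), for a name from the list of things; names that differ only in an ending like _2 or _b are one class to them, and where a whole thing is asked for, a point or a joint stands for the part that bears it (a point fixed in the world has none). Each returns a list of dicts, best first, with "conf" (0 to 1); they miss things now and then, are a little off and sometimes report something else, mostly with a low value. They report only what shows in the picture. A call takes as long as a camera call.
- ctrl.find_in(picture, name): "bbox" ([left, top, width, height] in pixels, round what is visible of it).
The state is a dict: "clock": time; "joint_pos": joint angles; "qvel": joint speeds; "tau": joint torques, N m; "tool_pos": TCP position; "orientation": TCP orientation; "force": force on the tool from outside, world axes, zero at the start; "moment": the same for the moment, N m; "opening": finger opening in m; "gripper_force": force on a finger pad.
Only numpy, scipy, OpenCV 4.12 (cv2) and the standard library are available. Lean on these libraries where they do the work, as an engineer would, in place of code of your own. Each camera call takes 0.05 s, during which the arm holds its last target. There are 200 camera calls.

## Working session

There is one attempt and no reset: what is moved stays moved. The work goes in short steps, Python scripts to look and compute and a tool call to move; the robot and the scene stay as the last step left them, time stands still between calls to the robot, and variables do not carry over. Pictures are saved under pics/ and viewed, at most 10 in all, crops included, and the job is handed in when it is done.

Besides the shell and the picture viewer there is one more tool, called after "Call:" by a JSON object that holds its "fn" and its "kwargs", one argument or row to a line. play_rows: Moves the arm, as the interface text tells. Its arguments: {"type":"object","properties":{"commands":{"type":"array","items":{"type":"array","items":{"type":"array","items":{"type":"number"}}}}},"required":["commands"]}

```bash
mkdir -p pics
cat > h.py <<'E'
import numpy as np, cv2
from plant import ctrl
from scipy.spatial.transform import Rotation as R
def toolpose():
    o=ctrl.get_obs(); T=np.eye(4)
    T[:3,:3]=R.from_euler('xyz',o['orientation'],degrees=True).as_matrix(); T[:3,3]=o['tool_pos']; return T
def cam(p,T=None):
    C=np.eye(4)
    if 'hand_eye' in p: return T@np.array(p['hand_eye'])
    C[:3,:3]=p['rotation']; C[:3,3]=p['origin']; return C
def topx(p,C,X):
    X=np.atleast_2d(X); q=(X-C[:3,3])@C[:3,:3]; q=q@np.array(p['camera_matrix']).T; return q[:,:2]/q[:,2:]
def toz(p,C,uv,z):
    uv=np.atleast_2d(uv); d=np.c_[uv,np.ones(len(uv))]@np.linalg.inv(p['camera_matrix']).T@C[:3,:3].T
    return C[:3,3]+d*((z-C[2,3])/d[:,2])[:,None]
def save(p,n): cv2.imwrite(f'pics/{n}.png',p['color'][...,::-1])
E
python3 - <<'E'
from h import *
o=ctrl.get_obs(); print({k:np.round(v,3).tolist() for k,v in o.items()})
ims=[]
for n in ['scene','side','wrist']:
    T=toolpose(); p=ctrl.snapshot(n); C=cam(p,T); ims.append(p['color'])
    print(n,np.round(C,3).tolist(),np.round(p['camera_matrix'],1).tolist())
    for t in ['stone','dock','mat','candle','garlic','mug']:
        print(t,[(np.round(d['bbox']).tolist(),round(d['conf'],2),) for d in ctrl.find_in(p,t)[:2]])
    save(p,n+'0')
E
```

```text
{'clock': 0.0, 'joint_pos': [87.039, 20.591, 0.634, -0.02, -70.138, -16.508], 'qvel': [0.032, 0.002, -0.008, -0.019, -0.043, 0.023], 'tau': [0.001, -58.272, 29.306, 6.997, 0.007, -0.0], 'tool_pos': [0.225, 0.636, 0.226], 'orientation': [179.903, -0.009, -19.476], 'force': [0.951, -0.928, -0.168], 'moment': [-0.046, -0.005, -0.006], 'gripper_force': 0.0, 'opening': 0.088}
scene [[-134.173, -0.836, -37.196, 0.232], [-134.173, -0.836, -37.196, -0.413], [-134.173, -0.836, -37.196, 0.642], [0.0, 0.0, 0.0, 1.0]] [[348.2, 0.0, 254.5], [0.0, 348.2, 192.8], [0.0, 0.0, 1.0]]
stone [([264.0, 231.0, 64.0, 47.0], 0.85), ([266.0, 216.0, 84.0, 65.0], 0.69)]
dock [([267.0, 216.0, 84.0, 66.0], 0.78), ([210.0, 186.0, 92.0, 53.0], 0.17)]
mat [([212.0, 186.0, 91.0, 52.0], 0.59), ([266.0, 232.0, 61.0, 46.0], 0.5)]
candle [([265.0, 233.0, 63.0, 46.0], 0.64), ([259.0, 231.0, 18.0, 17.0], 0.49)]
garlic [([320.0, 206.0, 22.0, 17.0], 0.76)]
mug [([193.0, 122.0, 41.0, 38.0], 0.73)]
side [[-146.124, 0.896, -72.19, 0.169], [-146.124, 0.896, -72.19, -0.064], [-146.124, 0.896, -72.19, 0.767], [0.0, 0.0, 0.0, 1.0]] [[371.9, 0.0, 260.8], [0.0, 371.9, 190.7], [0.0, 0.0, 1.0]]
stone [([332.0, 209.0, 36.0, 57.0], 0.78)]
dock [([334.0, 186.0, 46.0, 86.0], 0.79)]
mat [([232.0, 176.0, 74.0, 83.0], 0.56)]
candle [([300.0, 227.0, 20.0, 16.0], 0.59)]
garlic [([330.0, 168.0, 21.0, 23.0], 0.69), ([334.0, 184.0, 45.0, 84.0], 0.24)]
mug [([165.0, 140.0, 35.0, 50.0], 0.81), ([301.0, 229.0, 14.0, 13.0], 0.7)]
wrist [[-0.333, -0.906, -0.259, 0.295], [-0.943, 0.321, 0.091, 0.611], [0.001, 0.275, -0.961, 0.386], [0.0, 0.0, 0.0, 1.0]] [[336.5, 0.0, 259.1], [0.0, 336.5, 196.1], [0.0, 0.0, 1.0]]
stone []
dock []
mat []
candle []
garlic []
mug []
```

```bash
sed -i "s/C\[:3,:3\]=p\['rotation'\]/C[:3,:3]=R.from_euler('xyz',p['rotation'],degrees=True).as_matrix()/" h.py
python3 - <<'E'
from h import *
a=cv2.imread('pics/scene0.png');b=cv2.imread('pics/side0.png')
m=np.hstack([cv2.resize(a[110:310,170:370],(400,400),interpolation=cv2.INTER_CUBIC),cv2.resize(b[110:310,190:390],(400,400),interpolation=cv2.INTER_CUBIC)])
cv2.imwrite('pics/m0.png',m)
for n,B in [('scene',dict(dock=[267,216,84,66],mat=[212,186,91,52],candle=[259,231,18,17],garlic=[320,206,22,17],stone=[264,231,64,47])),('side',dict(dock=[334,186,46,86],mat=[232,176,74,83],candle=[300,227,20,16],garlic=[330,168,21,23],stone=[332,209,36,57],mug=[165,140,35,50]))]:
    p=ctrl.snapshot(n);C=cam(p)
    print(n,C.round(3).tolist())
    for k,v in B.items(): print(k,toz(p,C,[v[0]+v[2]/2,v[1]+v[3]/2],.02).round(3))
E
```

```text
scene [[0.796, -0.413, 0.442, 0.232], [-0.604, -0.561, 0.565, -0.413], [0.015, -0.717, -0.697, 0.642], [0.0, 0.0, 0.0, 1.0]]
dock [[ 0.615 -0.121  0.02 ]]
mat [[0.591 0.034 0.02 ]]
candle [[ 0.559 -0.047  0.02 ]]
garlic [[ 0.729 -0.078  0.02 ]]
stone [[ 0.582 -0.115  0.02 ]]
side [[0.306, -0.793, 0.527, 0.169], [-0.952, -0.246, 0.183, -0.064], [-0.016, -0.557, -0.83, 0.767], [0.0, 0.0, 0.0, 1.0]]
dock [[ 0.608 -0.139  0.02 ]]
mat [[0.578 0.059 0.02 ]]
candle [[ 0.562 -0.041  0.02 ]]
garlic [[ 0.733 -0.077  0.02 ]]
stone [[ 0.583 -0.128  0.02 ]]
mug [[0.659 0.315 0.02 ]]
```

View pics/m0.png

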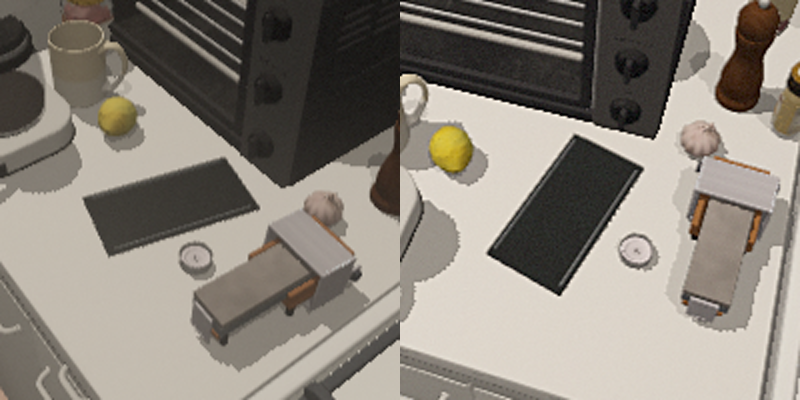

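Call:
{"fn": "play_rows", "kwargs": {
  "commands": [
    [[0,0,0.12,1.9,2.5,-2,8.7],[0,0,0.24,3.8,5,-4,8.7],[0,0,0.36,5.7,7.5,-6,8.7],[0,0,0.48,7.6,10,-8,8.7],[0,0,0.6,9.5,12.5,-10,8.7],[0,0,0.72,11.4,15,-10.4,8.7],[0,0,0.84,13.3,17.5,-10.4,8.7],[0,0,0.96,15.3,20,-10.4,8.7]]
  ]
}}

```text
clock: 1.82
tool_pos: [0.3028, 0.3955, 0.3314]
orientation: [-179.9, 0.1, -74.8]
force: [0.8, -0.7, -0.6]
opening: 0.0875
gripper_force: 0.0
```

```bash
cat > go.py <<'E'
# usage: go.py x y z yaw [pitch-free]: shift/turn in tool axes from the present pose to tool-down pose
import sys; from h import *
x,y,z,yaw=map(float,sys.argv[1:5]); T=toolpose()
Rt=R.from_euler('xyz',[180,0,yaw],degrees=True).as_matrix()
print('pose',T[:3,3].round(4),R.from_matrix(T[:3,:3]).as_euler('xyz',degrees=True).round(2))
print('turn',R.from_matrix(T[:3,:3].T@Rt).as_rotvec().round(4),'shift cm',(T[:3,:3].T@(np.array([x,y,z])-T[:3,3])*100).round(2))
E
python3 go.py .46 -.08 .33 167
```

```text
pose [0.3028 0.3955 0.3314] [-1.7995e+02  9.0000e-02 -7.4800e+01]
turn [1.100e-03 1.900e-03 2.063e+00] shift cm [50.01 -2.7   0.06]
```

Call:
{"fn": "play_rows", "kwargs": {
  "commands": [
    [[0,0,0.12,3,-0.1,0,8.7],[0,0,0.24,6,-0.3,0,8.7],[0,0,0.36,9,-0.5,0,8.7],[0,0,0.48,12,-0.6,0,8.7],[0,0,0.6,15,-0.8,0,8.7],[0,0,0.72,18,-1,0,8.7],[0,0,0.84,21,-1.1,0,8.7],[0,0,0.96,24,-1.3,0,8.7]]
  ]
}}

```text
clock: 2.48
tool_pos: [0.3794, 0.1675, 0.331]
orientation: [-180.0, 0.1, -129.8]
force: [-0.4, 0.0, -0.6]
opening: 0.0871
gripper_force: 0.0
```

```bash
python3 go.py .46 -.08 .33 167
```

```text
pose [0.3794 0.1675 0.331 ] [-1.800e+02  7.000e-02 -1.298e+02]
turn [6.0000e-04 1.0000e-03 1.1031e+00] shift cm [ 13.86 -22.04   0.08]
```

Call:
{"fn": "play_rows", "kwargs": {
  "commands": [
    [[0,0,0.12,1.8,-2.8,0,8.7],[0,0,0.24,3.6,-5.6,0,8.7],[0,0,0.36,5.4,-8.4,0,8.7],[0,0,0.48,7.2,-11.2,0,8.7],[0,0,0.6,9,-14,0,8.7],[0,0,0.72,10.8,-16.8,0,8.7],[0,0,0.84,12.6,-19.6,0,8.7],[0,0,0.96,13.9,-22,0,8.7]]
  ]
}}

```text
clock: 3.15
tool_pos: [0.4608, -0.0803, 0.331]
orientation: [180.0, 0.0, 175.1]
force: [0.4, 0.3, -0.4]
opening: 0.0872
gripper_force: 0.0
```

Call:
{"fn": "play_rows", "kwargs": {
  "commands": [
    [[0,0,0.1,0,0,0,8.7],[0,0,0.1,0,0,0,8.7],[0,0,0.1,0,0,0,8.7]]
  ]
}}

```text
clock: 3.4
tool_pos: [0.4606, -0.0783, 0.3305]
orientation: [180.0, -0.0, 169.9]
force: [-1.0, 0.0, -0.4]
opening: 0.0873
gripper_force: 0.0
```

Run:
```python
from h import *
T=toolpose(); p=ctrl.snapshot('wrist'); C=cam(p,T); save(p,'w1')
np.savez('w1.npz',C=C,K=p['camera_matrix'],color=p['color']); print(T.round(3).tolist(),C.round(3).tolist())
for t in ['stone','dock','mat','candle','garlic','stone_front']: print(t,[(np.round(d['bbox']).tolist(),round(d['conf'],2),) for d in ctrl.find_in(p,t)[:2]])
```

```text
[[-0.985, 0.175, -0.0, 0.461], [0.175, 0.985, 0.0, -0.078], [0.0, 0.0, -1.0, 0.331], [0.0, 0.0, 0.0, 1.0]] [[0.175, 0.947, 0.268, 0.388], [0.985, -0.169, -0.048, -0.067], [-0.001, 0.273, -0.962, 0.49], [0.0, 0.0, 0.0, 1.0]]
stone [([212.0, 192.0, 51.0, 77.0], 0.88)]
dock [([222.0, 187.0, 59.0, 130.0], 0.62)]
mat [([323.0, 160.0, 81.0, 107.0], 0.87), ([220.0, 188.0, 65.0, 128.0], 0.72)]
candle [([288.0, 208.0, 24.0, 20.0], 0.83)]
garlic [([277.0, 305.0, 29.0, 25.0], 0.79)]
stone_front [([220.0, 195.0, 44.0, 74.0], 0.75)]
```

View pics/w1.png

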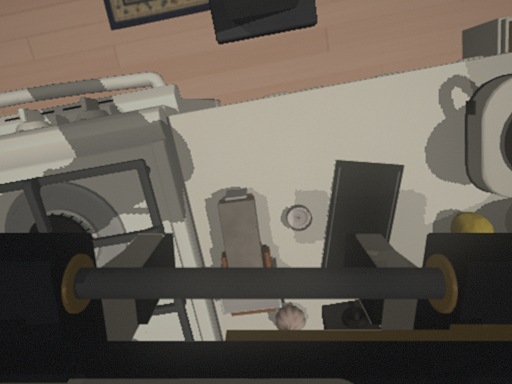

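Run:
```python
import cv2,numpy as np
w=cv2.imread('pics/w1.png');s=cv2.imread('pics/scene0.png');d=cv2.imread('pics/side0.png')
r=lambda i,x,y,w_,h_,k:cv2.resize(i[y:y+h_,x:x+w_],(w_*k,h_*k),interpolation=cv2.INTER_CUBIC)
m=np.zeros((600,800,3),np.uint8)
A=r(w,205,180,80,150,4); m[:600,:320]=A
B=r(s,260,210,96,75,5); m[:375,320:800]=B
D=r(d,325,200,60,56,4); m[375:599,320:560]=D
E=r(w,315,150,110,90,2); m[375:555,560:780]=E
cv2.imwrite('pics/m1.png',m)
```

```text
(no output)
```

View pics/m1.png

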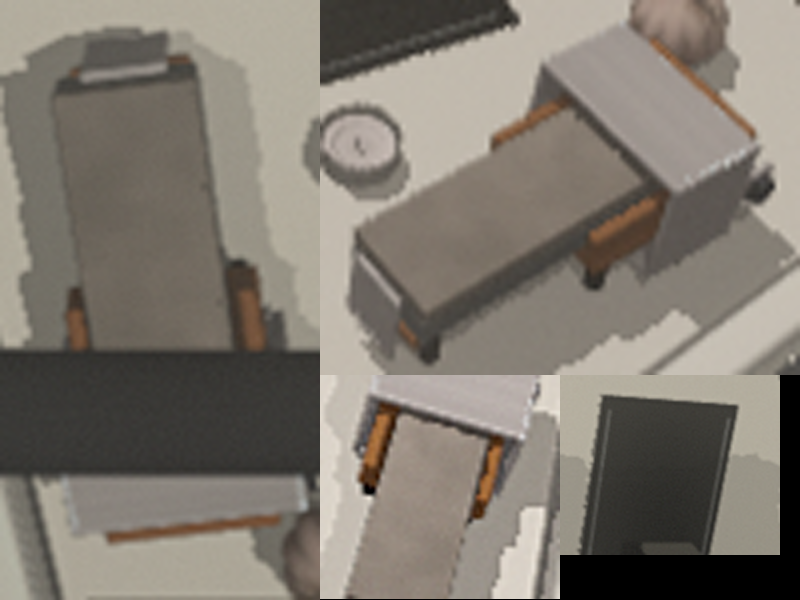

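Run:
```python
from h import *
from scipy.optimize import least_squares
z=np.load('w1.npz'); W=({'camera_matrix':z['K']},z['C'])
ps=ctrl.snapshot('scene');pd=ctrl.snapshot('side'); cams=dict(w=W,s=(ps,cam(ps)),d=(pd,cam(pd)))
save(ps,'s1');save(pd,'d1')
def G(P): 
    x,y,a=P[:3]; M=np.eye(4);M[:3,:3]=R.from_euler('z',a).as_matrix();M[:2,3]=x,y;return M
def fit(pts,x0,off=True):
    def f(P):
        M=G(P);return np.concatenate([(topx(*cams[c],M[:3,:3]@X(P)+M[:3,3])[0]-uv) for c,uv,X in pts])
    r=least_squares(f,x0,loss='soft_l1'); return r.x,f(r.x).reshape(-1,2)
mat=[('s',(212,209),(-1,1)),('s',(281,189),(1,1)),('s',(299.5,213.5),(1,-1)),('s',(223.5,237),(-1,-1)),('d',(277,177.5),(1,1)),('d',(311,194),(1,-1)),('d',(270,257),(-1,-1)),('d',(234,236),(-1,1)),('w',(336,160),(-1,-1)),('w',(404,165),(-1,1))]
x,r=fit([(c,uv,(lambda P,s=s:np.array([.1*s[0],.05*s[1],.004]))) for c,uv,s in mat],[.58,.04,.3]); print('mat',x.round(4),np.degrees(x[2]).round(2));print(r.round(1).tolist())
# stone: origin centre
st=[('w',(218.5,203.75),(-1,-1)),('w',(255,200),(-1,1)),('s',(267.4,256.6),(-1,1)),('s',(281.6,273),(-1,-1)),('d',(331.5,255),(-1,1)),('d',(357.5,265),(-1,-1))]
S=lambda s:(lambda P:np.array([.08*s[0],.025*s[1],.054]))
x,r=fit([(c,uv,S(s)) for c,uv,s in st],[.6,-.12,0]); print('stone',x.round(4),np.degrees(x[2]));print(r.round(1).tolist())
# dock: bridge corners, with height
B=lambda s:(lambda P:np.array([[.03,.08][s[0]],P[3]*s[1],P[4+s[0]]]))
br=[('s',(304.6,223),(0,1)),('s',(332,249),(0,-1)),('s',(320.4,215),(1,1)),('s',(347.4,238.6),(1,-1)),('d',(338,205),(0,1)),('d',(376,215.5),(0,-1)),('w',(205+305/4,180+510/4),(1,1)),('w',(205+72/4,180+532/4),(1,-1))]
x,r=fit([(c,uv,B(s)) for c,uv,s in br],[.6,-.12,0,.045,.064,.064]); print('dock',x.round(4),np.degrees(x[2]));print(r.round(1).tolist())
M=G(x); print(((M[:3,:3].T)@(toz(*W,[(205+80/4,180+80/4),(205+168/4,180+68/4)],.045)-M[:3,3]).T).T.round(4))
```

```text
mat [ 0.5984  0.0529 -0.2482] -14.22
[[-1.5, -0.9], [1.1, -1.5], [0.4, -0.4], [0.3, 0.2], [0.4, -1.2], [1.5, -0.5], [0.2, 1.2], [-1.2, 0.8], [0.0, -0.2], [0.0, -0.3]]
stone [ 0.5917 -0.1269 -0.0709] -4.064806692683124
[[-1.4, -0.1], [-1.2, -0.1], [-0.8, -1.6], [-0.6, -0.3], [0.4, -0.3], [-1.7, -2.0]]
dock [ 0.5976 -0.1252 -0.0424  0.0425  0.0638  0.0598] -2.4266530812016436
[[-0.2, -0.3], [-0.5, -0.3], [0.7, -0.6], [1.0, 0.5], [-0.2, 0.1], [0.3, 0.8], [-0.3, -0.8], [0.7, 0.4]]
[[-0.0877 -0.0146  0.045 ]
 [-0.0879  0.0161  0.045 ]]
```

```bash
python3 go.py .528 -.1225 .13 177.3
```

```text
pose [ 0.4607 -0.0777  0.3307] [1.7999e+02 1.0000e-02 1.6987e+02]
turn [ 1.000e-04  2.000e-04 -1.297e-01] shift cm [-7.4  -3.23 20.07]
```

Call:
{"fn": "play_rows", "kwargs": {
  "commands": [
    [[0,0,-0.06,-2,-1,3,7],[0,0,-0.13,-4,-2,6.5,7],[0,0,-0.13,-6,-3,10,7],[0,0,-0.13,-7.4,-3.2,13.5,7],[0,0,-0.13,-7.4,-3.2,17,7],[0,0,-0.13,-7.4,-3.2,20,7],[0,0,-0.13,-7.4,-3.2,20,7],[0,0,-0.13,-7.4,-3.2,20,7]]
  ]
}}

```text
clock: 4.52
tool_pos: [0.5272, -0.1229, 0.1298]
orientation: [-179.9, -0.2, 177.3]
force: [0.6, 0.6, 1.3]
opening: 0.0698
gripper_force: 0.0
```

Run:
```python
from h import *
T=toolpose(); p=ctrl.snapshot('wrist'); C=cam(p,T); q=ctrl.snapshot('side'); save(p,'w2');save(q,'d2')
np.savez('w2.npz',C=C,K=p['camera_matrix']); print(T[:3,3],ctrl.get_obs()['opening'])
X=[]
D=np.array([.5976,-.1252]);c,s=np.cos(-.0436),np.sin(-.0436)
for x,y in [(-.086,.025),(-.086,-.025)]: X.append([D[0]+c*x-s*y,D[1]+s*x+c*y,.054])
print(topx(p,C,X).round(1).tolist())
m=np.zeros((384,800,3),np.uint8); m[:,:512]=p['color'][...,::-1]
m[:384,512:]=cv2.resize(q['color'][140:332,250:394,::-1],(288,384),interpolation=cv2.INTER_CUBIC)
cv2.imwrite('pics/m2.png',m)
```

```text
[ 0.5271917  -0.12286593  0.12982169] 0.07005834056154196
[[296.6, 184.9], [227.1, 185.2]]
```

View pics/m2.png

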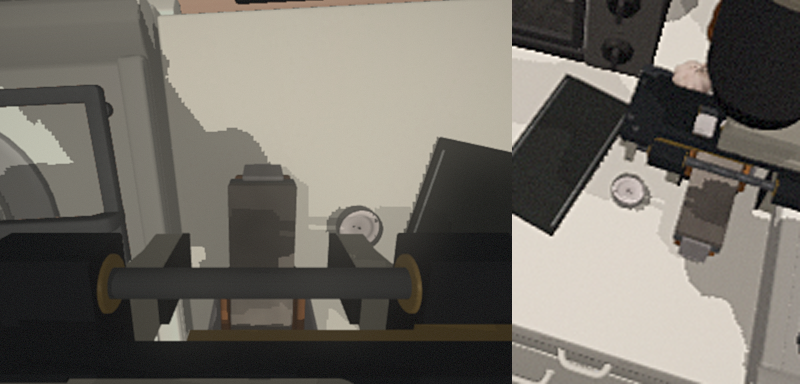

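Call:
{"fn": "play_rows", "kwargs": {
  "commands": [
    [[0,0,0,0,0,2,7],[0,0,0,0,0,4,7],[0,0,0,0,0,5.5,7],[0,0,0,0,0,7,7],[0,0,0,0,0,8.3,7],[0,0,0,0,0,9.3,7],[0,0,0,0,0,10,7],[0,0,0,0,0,10.3,7]]
  ]
}}

```text
clock: 5.28
tool_pos: [0.5286, -0.1226, 0.028]
orientation: [180.0, 0.1, 177.3]
force: [-0.5, 0.2, -0.4]
opening: 0.0702
gripper_force: 0.0
```

Call:
{"fn": "play_rows", "kwargs": {
  "commands": [
    [[0,0,0,0,0,0,6],[0,0,0,0,0,0,5.6],[0,0,0,0,0,0,5.2],[0,0,0,0,0,0,4.8],[0,0,0,0,0,0,4.4],[0,0,0,0,0,0,4],[0,0,0,0,0,0,3.5],[0,0,0,0,0,0,3.5]]
  ]
}}

```text
clock: 5.95
tool_pos: [0.5284, -0.1225, 0.0282]
orientation: [180.0, 0.1, 177.3]
force: [-1.6, 1.8, 6.3]
opening: 0.0498
gripper_force: 30.0
```

Run:
```python
from h import *
o=ctrl.get_obs(); print({k:np.round(v,3).tolist() for k,v in o.items()})
```

```text
{'clock': 5.95, 'joint_pos': [7.654, 20.456, -29.748, 0.007, -39.733, -100.401], 'qvel': [0.037, -0.06, 0.042, -0.092, -0.057, 0.021], 'tau': [-1.233, -45.663, 18.781, 4.776, 0.274, -0.08], 'tool_pos': [0.528, -0.123, 0.028], 'orientation': [179.993, 0.062, 177.258], 'force': [-1.568, 1.786, 6.26], 'moment': [1.109, 0.346, 0.097], 'gripper_force': 29.977, 'opening': 0.05}
```

Call:
{"fn": "play_rows", "kwargs": {
  "commands": [
    [[0,0.01,0,0,0,-0.14,3.5],[0,0.02,0,0,0,-0.28,3.5],[0,0.03,0,0,0,-0.43,3.5],[0,0.04,0,0,0,-0.57,3.5],[0,0.05,0,0,0,-0.71,3.5],[0,0.06,0,0,0,-0.86,3.5],[0,0.07,0,0,0,-1.0,3.5],[0,0.07,0,0,0,-1.0,3.5]]
  ]
}}

```text
clock: 6.62
tool_pos: [0.5283, -0.1228, 0.0377]
orientation: [-180.0, -4.1, 177.2]
force: [0.9, 0.8, -0.1]
opening: 0.0496
gripper_force: 30.0
```

Run:
```python
from h import *
o=ctrl.get_obs(); print({k:np.round(o[k],4).tolist() for k in ['tool_pos','orientation','force','moment','opening']})
q=ctrl.snapshot('scene'); save(q,'s3')
cv2.imwrite('pics/m3.png',cv2.resize(q['color'][190:310,240:390,::-1],(750,600),interpolation=cv2.INTER_CUBIC))
```

```text
{'tool_pos': [0.5283, -0.1228, 0.0377], 'orientation': [-179.992, -4.0541, 177.2404], 'force': [0.936, 0.8484, -0.1116], 'moment': [0.398, -0.751, 0.0539], 'opening': 0.0496}
```

View pics/m3.png

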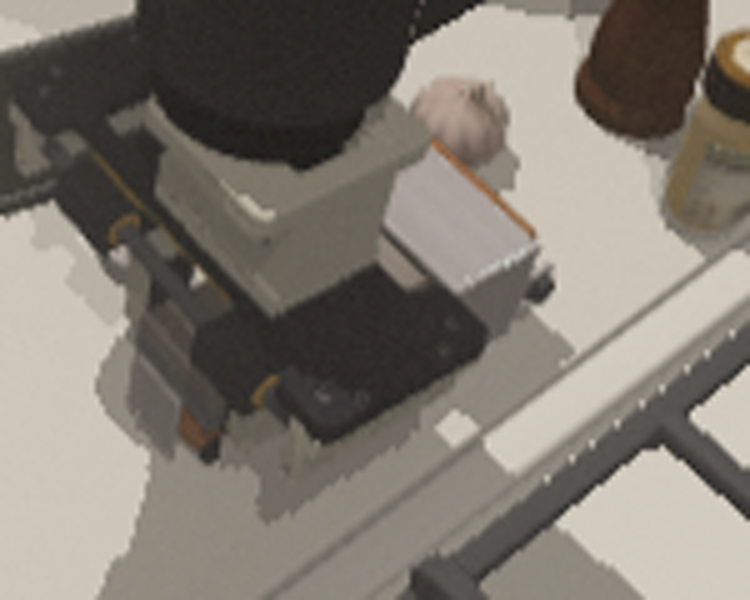

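Call:
{"fn": "play_rows", "kwargs": {
  "commands": [
    [[0,0,0,0.06,0,0,3.5],[0,0,0,0.12,0,0,3.5],[0,0,0,0.18,0,0,3.5],[0,0,0,0.24,0,0,3.5],[0,0,0,0.3,0,0,3.5],[0,0,0,0.3,0,0,3.5]]
  ]
}}

```text
clock: 7.17
tool_pos: [0.5249, -0.1226, 0.0378]
orientation: [-180.0, -4.0, 177.2]
force: [2.2, -0.4, -0.3]
opening: 0.0496
gripper_force: 30.0
```

Call:
{"fn": "play_rows", "kwargs": {
  "commands": [
    [[0,0,0,0.05,0,0,3.5],[0,0,0,0.1,0,0,3.5],[0,0,0,0.15,0,0,3.5],[0,0,0,0.2,0,0,3.5],[0,0,0,0.2,0,0,3.5]]
  ]
}}

```text
clock: 7.58
tool_pos: [0.5249, -0.1226, 0.0379]
orientation: [-180.0, -3.8, 177.3]
force: [8.2, -2.5, -7.9]
opening: 0.0499
gripper_force: 30.0
```

Call:
{"fn": "play_rows", "kwargs": {
  "commands": [
    [[0,0,0,-0.15,0,0,3.5],[0,0,0,-0.3,0,0,3.5],[0,0.008,0,-0.3,0,-0.12,3.5],[0,0.016,0,-0.3,0,-0.23,3.5],[0,0.016,0,-0.3,0,-0.23,3.5]]
  ]
}}

```text
clock: 8.0
tool_pos: [0.5254, -0.1227, 0.04]
orientation: [-180.0, -5.1, 177.2]
force: [-2.8, 0.5, 1.2]
opening: 0.0497
gripper_force: 30.0
```

Call:
{"fn": "play_rows", "kwargs": {
  "commands": [
    [[0,0,0,0.06,0,0,3.5],[0,0,0,0.12,0,0,3.5],[0,0,0,0.18,0,0,3.5],[0,0,0,0.24,0,0,3.5],[0,0,0,0.3,0,0,3.5],[0,0,0,0.3,0,0,3.5]]
  ]
}}

```text
clock: 8.5
tool_pos: [0.5249, -0.1225, 0.0403]
orientation: [180.0, -4.7, 177.3]
force: [6.1, -2.6, -6.5]
opening: 0.0498
gripper_force: 30.0
```

Call:
{"fn": "play_rows", "kwargs": {
  "commands": [
    [[0,0,0,-0.15,0,0,3.5],[0,0,0,-0.3,0,0,3.5],[0,0.008,0,-0.3,0,-0.12,3.5],[0,0.016,0,-0.3,0,-0.23,3.5],[0,0.016,0,-0.3,0,-0.23,3.5]]
  ]
}}

```text
clock: 8.92
tool_pos: [0.526, -0.1227, 0.0424]
orientation: [-180.0, -5.9, 177.2]
force: [-1.4, -0.6, 0.1]
opening: 0.0502
gripper_force: 30.0
```

Call:
{"fn": "play_rows", "kwargs": {
  "commands": [
    [[0,0,0,0.06,0,0,3.5],[0,0,0,0.12,0,0,3.5],[0,0,0,0.18,0,0,3.5],[0,0,0,0.24,0,0,3.5],[0,0,0,0.3,0,0,3.5],[0,0,0,0.3,0,0,3.5]]
  ]
}}

```text
clock: 9.42
tool_pos: [0.525, -0.1225, 0.0427]
orientation: [180.0, -5.7, 177.3]
force: [6.4, -1.7, -6.6]
opening: 0.0498
gripper_force: 30.0
```

Call:
{"fn": "play_rows", "kwargs": {
  "commands": [
    [[0,0,0,-0.15,0,0,3.5],[0,0,0,-0.3,0,0,3.5],[0,0.008,0,-0.3,0,-0.12,3.5],[0,0.016,0,-0.3,0,-0.23,3.5],[0,0.016,0,-0.3,0,-0.23,3.5]]
  ]
}}

```text
clock: 9.83
tool_pos: [0.5263, -0.1227, 0.0447]
orientation: [-180.0, -6.8, 177.2]
force: [-2.7, -0.6, 0.5]
opening: 0.0496
gripper_force: 30.0
```

Call:
{"fn": "play_rows", "kwargs": {
  "commands": [
    [[0,0,0,0.06,0,0,3.5],[0,0,0,0.12,0,0,3.5],[0,0,0,0.18,0,0,3.5],[0,0,0,0.24,0,0,3.5],[0,0,0,0.3,0,0,3.5],[0,0,0,0.3,0,0,3.5]]
  ]
}}

```text
clock: 10.33
tool_pos: [0.5252, -0.1225, 0.045]
orientation: [180.0, -6.6, 177.3]
force: [6.5, -0.7, -5.5]
opening: 0.0498
gripper_force: 30.0
```

Call:
{"fn": "play_rows", "kwargs": {
  "commands": [
    [[0,0,0,-0.15,0,0,3.5],[0,0,0,-0.3,0,0,3.5],[0,0.008,0,-0.3,0,-0.12,3.5],[0,0.016,0,-0.3,0,-0.23,3.5],[0,0.016,0,-0.3,0,-0.23,3.5]]
  ]
}}

```text
clock: 10.75
tool_pos: [0.5267, -0.1227, 0.047]
orientation: [-180.0, -7.8, 177.2]
force: [-1.7, 0.9, 0.6]
opening: 0.0499
gripper_force: 30.0
```

Call:
{"fn": "play_rows", "kwargs": {
  "commands": [
    [[0,0,0,0.06,0,0,3.5],[0,0,0,0.12,0,0,3.5],[0,0,0,0.18,0,0,3.5],[0,0,0,0.24,0,0,3.5],[0,0,0,0.3,0,0,3.5],[0,0,0,0.3,0,0,3.5]]
  ]
}}

```text
clock: 11.25
tool_pos: [0.5252, -0.1225, 0.0473]
orientation: [180.0, -7.5, 177.3]
force: [5.3, -1.0, -5.7]
opening: 0.0499
gripper_force: 30.0
```

Run:
```python
from h import *
T=toolpose();w=ctrl.snapshot('wrist');q=ctrl.snapshot('scene');d=ctrl.snapshot('side')
np.savez('w4.npz',C=cam(w,T),K=w['camera_matrix'])
f=lambda p,x,y,w_,h_,k:cv2.resize(p['color'][y:y+h_,x:x+w_,::-1],(w_*k,h_*k),interpolation=cv2.INTER_CUBIC)
m=np.zeros((600,800,3),np.uint8)
m[:300,:400]=f(q,250,220,80,60,5); m[:300,400:]=f(d,310,200,80,60,5); m[300:,:]=f(w,160,150,200,150,4)[:300]
cv2.imwrite('pics/m4.png',m)
```

```text
(no output)
```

View pics/m4.png

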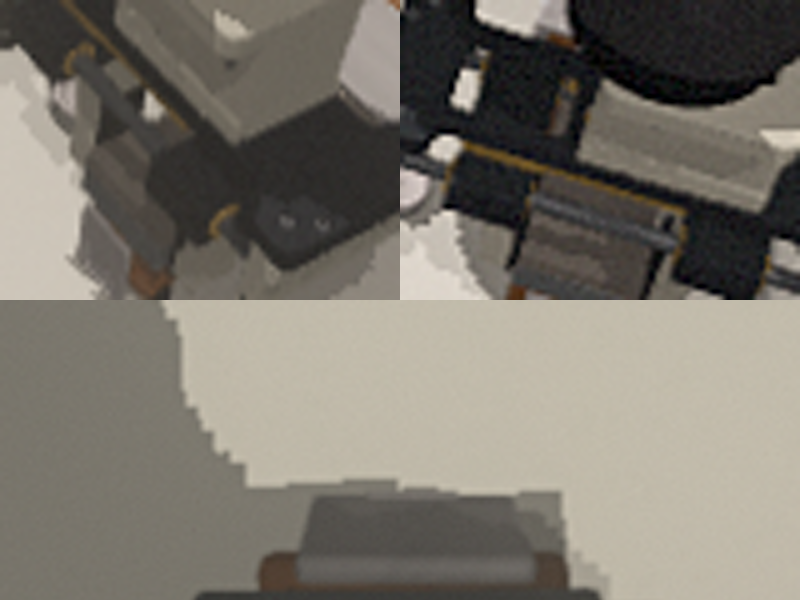

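Run:
```python
from h import *
z=np.load('w4.npz');C=z['C'];p={'camera_matrix':z['K']};print(C.round(3).tolist())
D=np.array([.5976,-.1252,0]);Rd=R.from_euler('z',-.0436).as_matrix()
for h in (8,13,18,22): print(h,topx(p,C,np.array([[x,y,.03+h/1000] for x in(-.09,-.086) for y in(-.015,.015)])@Rd.T+D).round(1).tolist())
print('bed',topx(p,C,np.array([[-.084,y,.03] for y in(-.022,.022)])@Rd.T+D).round(1).tolist())
for uv,w in (([(235,219),(294,219)],.03),([(209,224),(310,224)],.05),([(225,217),(302,217)],.044)):
  for zz in (.035,.04,.045,.05,.055,.06,.065,.07,.075,.08):
    a=toz(p,C,uv,zz);
    if abs(np.linalg.norm(a[1]-a[0])-w)<.0015: print(w,zz,a.round(4).tolist(),((a-D)@Rd).round(4)[:,0],np.linalg.norm(a[1]-a[0]).round(4))
```

```text
[[0.048, 0.988, 0.144, 0.473], [0.999, -0.048, -0.007, -0.121], [-0.0, 0.144, -0.99, 0.215], [0.0, 0.0, 0.0, 1.0]]
8 [[233.9, 212.9], [290.1, 212.7], [234.0, 220.2], [290.0, 220.0]]
13 [[233.2, 214.8], [290.9, 214.5], [233.3, 222.3], [290.9, 222.1]]
18 [[232.4, 216.8], [291.9, 216.5], [232.6, 224.5], [291.8, 224.2]]
22 [[231.8, 218.4], [292.6, 218.1], [231.9, 226.3], [292.6, 226.1]]
bed [[222.7, 220.7], [301.2, 220.4]]
0.03 0.04 [[0.5099, -0.1357, 0.04], [0.5115, -0.1045, 0.04]] [-0.0871 -0.087 ] 0.0313
0.03 0.045 [[0.5089, -0.1353, 0.045], [0.5103, -0.105, 0.045]] [-0.0882 -0.0881] 0.0304
0.03 0.05 [[0.5078, -0.1349, 0.05], [0.5092, -0.1054, 0.05]] [-0.0893 -0.0891] 0.0295
0.03 0.055 [[0.5068, -0.1345, 0.055], [0.5081, -0.1059, 0.055]] [-0.0903 -0.0902] 0.0286
0.05 0.05 [[0.5098, -0.148, 0.05], [0.5122, -0.0975, 0.05]] [-0.0868 -0.0865] 0.0505
0.05 0.055 [[0.5086, -0.1472, 0.055], [0.511, -0.0983, 0.055]] [-0.0879 -0.0877] 0.049
```

Call:
{"fn": "play_rows", "kwargs": {
  "commands": [
    [[0,0,0,-0.15,0,0,3.5],[0,0,0,-0.3,0,0,3.5],[0,0.008,0,-0.3,0,-0.12,3.5],[0,0.016,0,-0.3,0,-0.23,3.5],[0,0.016,0,-0.3,0,-0.23,3.5]]
  ]
}}

```text
clock: 11.82
tool_pos: [0.5269, -0.1227, 0.0493]
orientation: [-180.0, -8.7, 177.2]
force: [-1.7, -0.5, -0.0]
opening: 0.0497
gripper_force: 30.0
```

Call:
{"fn": "play_rows", "kwargs": {
  "commands": [
    [[0,0,0,0.06,0,0,3.5],[0,0,0,0.12,0,0,3.5],[0,0,0,0.18,0,0,3.5],[0,0,0,0.24,0,0,3.5],[0,0,0,0.3,0,0,3.5],[0,0,0,0.3,0,0,3.5]]
  ]
}}

```text
clock: 12.32
tool_pos: [0.524, -0.1225, 0.0496]
orientation: [180.0, -8.6, 177.2]
force: [0.3, -0.1, -1.7]
opening: 0.0501
gripper_force: 30.0
```

Call:
{"fn": "play_rows", "kwargs": {
  "commands": [
    [[0,0,0,0.1,0,0,3.5],[0,0,0,0.2,0,0,3.5],[0,0,0,0.3,0,0,3.5],[0,0,0,0.4,0,0,3.5],[0,0,0,0.5,0,0,3.5],[0,0,0,0.5,0,0,3.5]]
  ]
}}

```text
clock: 12.82
tool_pos: [0.5186, -0.1223, 0.0502]
orientation: [180.0, -8.6, 177.2]
force: [0.4, -0.2, -2.0]
opening: 0.0501
gripper_force: 30.0
```

Call:
{"fn": "play_rows", "kwargs": {
  "commands": [
    [[0,0,0,0.2,0,0,3.5],[0,0,0,0.5,0,0,3.5],[0,0,0,0.8,0,0,3.5],[0,0,0,1.1,0,0,3.5],[0,0,0,1.4,0,0,3.5],[0,0,0,1.7,0,0,3.5],[0,0,0,2.0,0,0,3.5],[0,0,0,2.0,0,0,3.5]]
  ]
}}

```text
clock: 13.48
tool_pos: [0.4988, -0.1213, 0.0535]
orientation: [180.0, -8.6, 177.2]
force: [-0.0, 0.7, -3.4]
opening: 0.05
gripper_force: 30.0
```

Call:
{"fn": "play_rows", "kwargs": {
  "commands": [
    [[0,0,0,0.3,0,0,3.5],[0,0,0,0.7,0,0,3.5],[0,0,0,1.1,0,0,3.5],[0,0,0,1.5,0,0,3.5],[0,0,0,1.9,0,0,3.5],[0,0,0,2.3,0,0,3.5],[0,0,0,2.7,0,0,3.5],[0,0,0,3.0,0,0,3.5]]
  ]
}}

```text
clock: 14.15
tool_pos: [0.4693, -0.1199, 0.0579]
orientation: [180.0, -8.6, 177.2]
force: [-0.3, -0.3, -2.6]
opening: 0.0501
gripper_force: 30.0
```

Call:
{"fn": "play_rows", "kwargs": {
  "commands": [
    [[0,0,0,0.5,0,0,3.5],[0,0,0,1,0,0,3.5],[0,0,0,1.5,0,0,3.5],[0,0,0,2,0,0,3.5],[0,0,0,2.5,0,0,3.5],[0,0,0,3,0,-0.5,3.5],[0,0,0,3.2,0,-1.2,3.5],[0,0,0,3.4,0,-2,3.5]]
  ]
}}

```text
clock: 14.82
tool_pos: [0.439, -0.1185, 0.0834]
orientation: [-180.0, -8.6, 177.2]
force: [0.0, 0.4, -3.5]
opening: 0.0495
gripper_force: 30.0
```

Call:
{"fn": "play_rows", "kwargs": {
  "commands": [
    [[0,-0.02,0,0.1,0,-0.7,3.5],[0,-0.04,0,0.2,0,-1.4,3.5],[0,-0.06,0,0.3,0,-2.1,3.5],[0,-0.08,0,0.4,0,-2.8,3.5],[0,-0.1,0,0.5,0,-3.5,3.5],[0,-0.12,0,0.6,0,-3.8,3.5],[0,-0.14,0,0.6,0,-4,3.5],[0,-0.15,0,0.6,0,-4,3.5]]
  ]
}}

```text
clock: 15.48
tool_pos: [0.439, -0.1184, 0.1236]
orientation: [180.0, 0.1, 177.2]
force: [-0.6, 0.8, -3.7]
opening: 0.0498
gripper_force: 30.0
```

```bash
python3 - <<'E'
from h import *
T=toolpose();w=ctrl.snapshot('wrist');q=ctrl.snapshot('scene');d=ctrl.snapshot('side'); print(T.round(4).tolist())
for p in (w,q,d): print([(np.round(x['bbox']).tolist(),round(x['conf'],2),) for x in ctrl.find_in(p,'stone')[:2]])
f=lambda p,x,y,w_,h_,k:cv2.resize(p['color'][y:y+h_,x:x+w_,::-1],(w_*k,h_*k),interpolation=cv2.INTER_CUBIC)
m=np.zeros((600,800,3),np.uint8)
m[:400,:400]=f(q,180,160,200,200,2); m[:400,400:]=f(d,240,170,133,133,3)[:400,:400].copy() if False else cv2.resize(d['color'][150:350,220:420,::-1],(400,400))
m[400:,:267]=cv2.resize(w['color'][...,::-1],(267,200)); cv2.imwrite('pics/m5.png',m)
E
python3 go.py .5373 .0684 .09 165.8
```

```text
[[-0.9988, 0.0482, 0.0026, 0.439], [0.0482, 0.9988, 0.0001, -0.1184], [-0.0026, 0.0003, -1.0, 0.1236], [0.0, 0.0, 0.0, 1.0]]
[([201.0, 221.0, 116.0, 112.0], 0.9)]
[([229.0, 215.0, 85.0, 42.0], 0.88), ([280.0, 218.0, 68.0, 64.0], 0.23)]
[([325.0, 244.0, 34.0, 48.0], 0.61)]
pose [ 0.4393 -0.1184  0.1228] [-1.7999e+02 -5.0000e-02  1.7724e+02]
turn [-0.0002 -0.0009  0.1996] shift cm [-8.89 19.13  3.27]
```

View pics/m5.png

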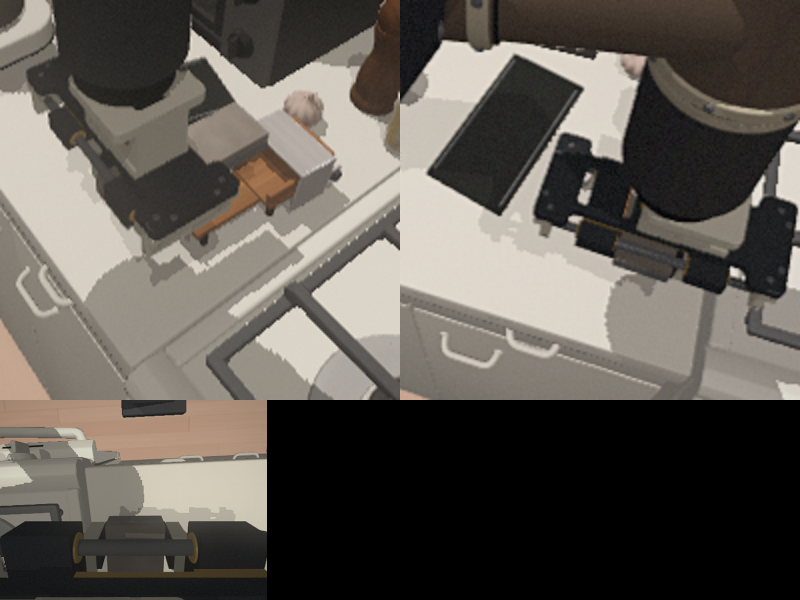

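Run:
```python
from h import *
p=ctrl.snapshot('scene');C=cam(p);T=toolpose()
# stone frame: x = -tool x, y = tool y, z=-tool z ; tail top corners
for tx in (.143,):
  for zt in (.026,.016,.006):
    print(zt,topx(p,C,[T[:3,3]+T[:3,:3]@np.array([-tx,y,-zt]) for y in(.025,-.025)]).round(1).tolist(),'bot',topx(p,C,[T[:3,3]+T[:3,:3]@np.array([-tx,-.025,-zt+.024])]).round(1).tolist())
```

```text
0.026 [[297.9, 209.7], [315.1, 226.2]] bot [[313.3, 234.4]]
0.016 [[297.3, 213.2], [314.3, 229.6]] bot [[312.6, 237.7]]
0.006 [[296.8, 216.7], [313.6, 233.0]] bot [[312.0, 240.9]]
```

Call:
{"fn": "play_rows", "kwargs": {
  "commands": [
    [[0,0,0.02,-1,2.4,0,3.5],[0,0,0.05,-2,4.8,0,3.5],[0,0,0.08,-3,7.2,0,3.5],[0,0,0.11,-4.2,9.6,0,3.5],[0,0,0.14,-5.4,12,0,3.5],[0,0,0.17,-6.6,14.4,0,3.5],[0,0,0.2,-7.8,16.8,0.5,3.5],[0,0,0.2,-8.9,19.1,1,3.5]]
  ]
}}

```text
clock: 16.5
tool_pos: [0.5384, 0.0696, 0.1128]
orientation: [180.0, 0.0, 165.7]
force: [1.1, -0.2, -2.7]
opening: 0.0497
gripper_force: 30.0
```

Call:
{"fn": "play_rows", "kwargs": {
  "commands": [
    [[0,0,0,0,0,1,3.5],[0,0,0,0,0,2,3.5],[0,0,0,0,0,3,3.5],[0,0,0,0,0,4,3.5],[0,0,0,0,0,5,3.5],[0,0,0,0,0,6,3.5],[0,0,0,0,0,6,3.5]]
  ]
}}

```text
clock: 17.08
tool_pos: [0.5359, 0.067, 0.0508]
orientation: [-179.9, -0.2, 165.7]
force: [-1.0, -0.3, -3.1]
opening: 0.05
gripper_force: 30.0
```

```bash
python3 - <<'E'
from h import *
T=toolpose();w=ctrl.snapshot('wrist');q=ctrl.snapshot('scene');d=ctrl.snapshot('side'); print(T.round(4).tolist())
m=np.zeros((600,800,3),np.uint8)
m[:,:400]=cv2.resize(q['color'][140:290,200:300,::-1],(400,600),interpolation=cv2.INTER_CUBIC); m[:,400:]=cv2.resize(d['color'][140:290,215:315,::-1],(400,600),interpolation=cv2.INTER_CUBIC)
cv2.imwrite('pics/m6.png',m)
np.savez('c6.npz',Cq=cam(q),Kq=q['camera_matrix'],Cd=cam(d),Kd=d['camera_matrix'],T=T)
for n,p in(('s',q),('d',d)):
  C=cam(p)
  print(n,topx(p,C,[T[:3,3]+T[:3,:3]@np.array([-.143,y,-.026]) for y in(.025,-.025)]).round(1).tolist())
E
python3 go.py .5373 .0684 .0065 165.8
```

```text
[[-0.9691, 0.2467, -0.0032, 0.5359], [0.2467, 0.9691, -0.0012, 0.067], [0.0028, -0.002, -1.0, 0.0508], [0.0, 0.0, 0.0, 1.0]]
s [[281.3, 175.2], [290.6, 188.1]]
d [[283.4, 169.0], [302.3, 178.1]]
pose [0.5376 0.0679 0.0533] [-1.8000e+02  2.0000e-02  1.6577e+02]
turn [-0.      0.0003 -0.0005] shift cm [0.05 0.04 4.68]
```

View pics/m6.png

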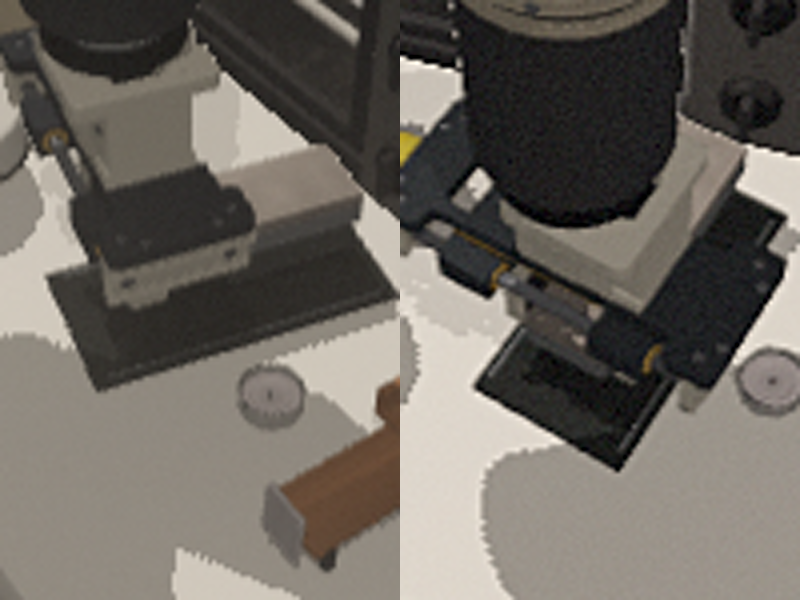

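Call:
{"fn": "play_rows", "kwargs": {
  "commands": [
    [[0,0,0,0,0,1,3.5],[0,0,0,0,0,2,3.5],[0,0,0,0,0,3,3.5],[0,0,0,0,0,3.6,3.5],[0,0,0,0,0,4,3.5],[0,0,0,0,0,4.2,3.5],[0,0,0,0,0,4.2,3.5]]
  ]
}}

```text
clock: 17.82
tool_pos: [0.5371, 0.0679, 0.0105]
orientation: [-180.0, -0.0, 165.8]
force: [0.3, 0.2, -2.7]
opening: 0.05
gripper_force: 30.0
```

Call:
{"fn": "play_rows", "kwargs": {
  "commands": [
    [[0,0,0,0,0,0.1,3.5],[0,0,0,0,0,0.2,3.5],[0,0,0,0,0,0.3,3.5],[0,0,0,0,0,0.3,3.5]]
  ]
}}

```text
clock: 18.15
tool_pos: [0.5375, 0.0681, 0.0082]
orientation: [180.0, 0.0, 165.8]
force: [-0.7, -0.4, -3.0]
opening: 0.0497
gripper_force: 30.0
```

Call:
{"fn": "play_rows", "kwargs": {
  "commands": [
    [[0,0,0,0,0,0.1,3.5],[0,0,0,0,0,0.2,3.5],[0,0,0,0,0,0.3,3.5],[0,0,0,0,0,0.3,3.5]]
  ]
}}

```text
clock: 18.48
tool_pos: [0.5373, 0.068, 0.005]
orientation: [-180.0, -0.0, 165.8]
force: [0.2, 1.4, -2.5]
opening: 0.0496
gripper_force: 30.0
```

Call:
{"fn": "play_rows", "kwargs": {
  "commands": [
    [[0,0,0,0,0,0,5.1],[0,0,0,0,0,0,5.4],[0,0,0,0,0,0,5.8],[0,0,0,0,0,0,6.5],[0,0,0,0,0,0,6.5],[0,0,0,0,0,0,6.5]]
  ]
}}

```text
clock: 18.98
tool_pos: [0.5375, 0.0681, 0.0052]
orientation: [180.0, 0.0, 165.8]
force: [-0.1, 0.7, -0.2]
opening: 0.0644
gripper_force: 0.0
```

Call:
{"fn": "play_rows", "kwargs": {
  "commands": [
    [[0,0,0,0,0,-1,6.5],[0,0,0,0,0,-3,6.5],[0,0,0,0,0,-6,6.5],[0,0,0,0,0,-9,6.5],[0,0,0,0,0,-12,6.5],[0,0,0,3,0,-15,6.5],[0,0,0,6,0,-18,6.5],[0,0,0,9,0,-20,6.5]]
  ]
}}

```text
clock: 19.65
tool_pos: [0.4499, 0.0902, 0.2081]
orientation: [179.9, 0.1, 165.7]
force: [-0.0, 0.5, 0.6]
opening: 0.0653
gripper_force: 0.0
```

Call:
{"fn": "play_rows", "kwargs": {
  "commands": [
    [[0,0,0,2,0,-2,6.5],[0,0,0,3,0,-4,6.5],[0,0,0,3,0,-4,6.5]]
  ]
}}

```text
clock: 19.9
tool_pos: [0.421, 0.0983, 0.2504]
orientation: [179.7, 0.3, 165.9]
force: [1.9, -0.4, 0.5]
opening: 0.0646
gripper_force: 0.0
```

Run:
```python
from h import *
T=toolpose();w=ctrl.snapshot('wrist');q=ctrl.snapshot('scene');d=ctrl.snapshot('side')
m=np.zeros((600,800,3),np.uint8)
m[:340,:400]=cv2.resize(q['color'][165:250,205:305,::-1],(400,340),interpolation=cv2.INTER_CUBIC); m[:400,400:]=cv2.resize(d['color'][165:265,225:325,::-1],(400,400),interpolation=cv2.INTER_CUBIC)
m[400:,:]=cv2.resize(w['color'][150:250,60:460,::-1],(800,200))
cv2.imwrite('pics/m7.png',m)
mat=R.from_euler('z',-.2482).as_matrix()
for n,p in(('s',q),('d',d),('w',w)):
  C=cam(p,T)
  print(n,topx(p,C,[mat@np.array([.08*a,.025*b,.028])+[.5984,.0529,0] for a,b in((-1,1),(1,1),(1,-1),(-1,-1))]).round(1).tolist())
for t in('candle','garlic','mug'): print(t,[toz(d,cam(d),[x['bbox'][0]+x['bbox'][2]/2,x['bbox'][1]+x['bbox'][3]/2],.02).round(3).tolist() for x in ctrl.find_in(d,t)[:2]])
```

```text
s [[220.8, 206.0], [280.1, 188.9], [288.9, 201.8], [227.8, 220.3]]
d [[246.2, 230.3], [282.2, 180.5], [300.3, 189.4], [265.2, 240.9]]
w [[278.8, 248.3], [276.7, 355.6], [240.1, 355.7], [238.3, 248.3]]
candle [[[0.561, -0.038, 0.02]], [[0.61, -0.139, 0.02]]]
garlic [[[0.731, -0.076, 0.02]]]
mug [[[0.598, 0.04, 0.02]], [[0.559, -0.04, 0.02]]]
```

View pics/m7.png

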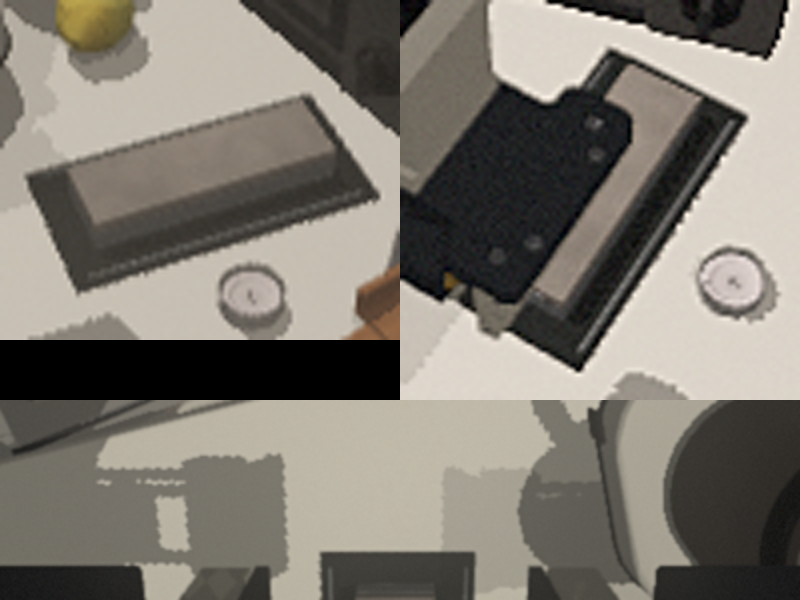

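```bash
python3 -c "
from plant import ctrl
print(ctrl.close_job())"
```

```text
the job is handed in; nothing more can be done
None
```

The whetstone came out of the dock endwise without being forced, and I handed the job in. Pictures show it lying flat along the middle of the mat, released, with the candle and garlic unmoved; I could not re-measure the mug, but the arm stayed well clear of it.

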